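Close the split filling head by hand and keep it pressed shut

TASK

Draw the red-knobbed pin out of the lower half of the filling head, hang it by its collar all the way into the slotted side notch at the end of the same base and let go of it. Then take the loose grey upper half with the black handle, line its two holes up with the dowels (either way round), push it down against the sprung blue gasket until the two halves meet flush, and finish while still holding the pair pressed together: do not let go or ease off, the spring reopens it. Leave everything else on the bench where it stands.

Things in the scene. Friction and masses are not known exactly. Their poses are not given: they have to be found in the camera images.
- lower_half: Fixed aluminium lower half, turned about z only. Origin on the bench under its block's centre, z up. Base plate 100 (x) by 10 mm thick, y -95 to +150. Block 80 (x) by 140 (y), top face at z = 45 mm, with a 14 mm bore at x = y = 0 down to z = 10 (pin in it). Blue gasket frame round it, 62 by 76 with a 38 mm opening, top at z = 51 when up. Side notch at the +y end.
- dowel_a (a point): Tip of one steel dowel: x = 0, y = +55, z = 68 mm in lower_half. It stands 23 mm above the top face, 10 mm diameter, tapering to 5 mm over the last 7 mm. Fingers have room along x between the dowels; wide open along y they would meet them.
- dowel_b (a point): Tip of the other, equal dowel: x = 0, y = -55, z = 68 mm in lower_half.
- notch (a point): Pin axis place in the steel fork, on its top face: x 0, y 115, z 60 mm in lower_half. Fork plate 70 (x) by 41 (y), z 50 to 60; nothing of it is higher. Slot 15 mm wide along x, open at x = -32 (lower_half -x side), closed at x = +8. The pin's shank slides in from the open side with its collar above the fork, then lowers until the collar rests on top.
- seat (a point): Centre of the lower half's top face, midway between the dowels, z = 45 mm. The upper half's origin lies here when the pair is closed.
- pin: Loose 80 g steel pin, red knob, upright in the bore. Origin at the centre of its foot, z up. Shank 12 mm diameter, z 0 to 33; collar 28 diameter, z 33 to 38; round knob 24 diameter, z 38 to 78 (grip here, TCP about z 64). In the bore its origin is at z = 12 mm in lower_half, hanging in the notch at z = 27. Rises 33 mm to leave the bore, 57 to pass over the dowels.
- upper_half: Loose grey plastic upper half, flat on the bench right way up, 0.26 to 0.46 kg. Origin at the centre of its underside, z up. Plate 80 (x) by 140 (y) by 22 mm; through holes 12 mm diameter at x = 0, y = -55 and +55. Two brass nipples up to z = 36 at (27, 32) and (-27, -32). Fits either way round. Origin at z = 51 mm in lower_half when riding on the gasket, 45 when closed.
- handle (a point): Top centre of the upper half's black handle bar: 20 mm (x) by 50 mm (y), z = 22 to 62 mm in upper_half. Grip it across x, TCP about 14 mm below this point.
- gasket (a joint): Travel of the sprung blue gasket frame: 0 m up (6 mm proud of the top face), 0.006 m when the halves meet. Spring pushes up with 6 N at 0 and 12 N at 0.006 m, more than the upper half weighs: closing takes an extra push of about 8 to 10 N, and the pair reopens when let go.
- tube_rack: Bystander: blue rack 75 by 200 mm, 105 mm high with its tubes; origin under its centre.
- beaker: Bystander: glass beaker, 72 mm across, 95 mm high; origin under its centre.
- wash_bottle: Bystander: white bottle with green cap, 64 mm across, 150 mm high; origin under its centre.
- vial: Bystander: amber vial with blue cap, 28 mm across, 55 mm high; origin under its centre.
- dish: Bystander: flat round glass dish, 90 mm across, 14 mm high; origin under its centre.
- driver: Bystander: screwdriver lying on the bench at the +y side, along its own x.
- straw_tray: Bystander: shallow aluminium tray 160 by 100 by 30 mm at the -y side; origin under its centre.
There are look-alikes about, which are no part of the job. What is shaped like the upper_half but turquoise is not meant.

How it is judged:
On the way, in this order (a step that is already met when the one before it is completed fails the run):
1. the pin hangs upright in the side notch, let go of (horizontal distance between pin and notch below 0.01 m and z of pin in the frame of lower_half between 0.023 and 0.031 m and angle between pin's own z axis and vertical below 0.12 rad and contact force between the fingers and pin below 0.2 N and linear speed of pin below 0.03 m/s), for 0.2 s.
2. the upper half sits over both dowels, down on the gasket (horizontal distance between upper_half and seat below 0.003 m and angle between the x axis of upper_half and the x axis of lower_half, either way round below 0.04 rad and angle between upper_half's own z axis and vertical below 0.05 rad and z of upper_half in the frame of lower_half below 0.053 m), for 0.1 s.
At the end, for the whole second after the job is handed in: Upper half on the dowels (3 mm, 0.04 rad, tilt under 0.05 rad), its underside within 2.5 mm of the lower face, gasket pressed in over 3.5 mm, fingers still on it with over 3 N; pin hanging upright at rest in the notch (within 10 mm, collar within 4 mm of the fork top), untouched (all of step 1 and horizontal distance between upper_half and seat below 0.003 m and angle between the x axis of upper_half and the x axis of lower_half, either way round below 0.04 rad and angle between upper_half's own z axis and vertical below 0.05 rad and z of upper_half in the frame of lower_half below 0.0475 m and value of joint gasket above 0.0035 m and contact force between the fingers and upper_half above 3 N); the arm keeps its last pose, push and grip.
It fails at once if something else on the bench is shoved (over 30 mm) (distance of any of tube_rack, beaker, wash_bottle, vial, dish, driver, straw_tray from where it was at the start of the episode above 0.03 m).
It fails at once if something else on the bench is knocked over (angle between any of tube_rack, beaker, wash_bottle, vial, dish, straw_tray's own z axis and vertical above 0.4 rad).
It also fails if it takes over 58 s, if anything falls off the work surface, if the arm or the gripper's body presses on something with over 40 N, if the wrist force passes 120 N, or if a joint passes its speed limit or range.

ROBOT

A 6-joint arm with a two-finger parallel gripper is mounted at the origin on the work surface. World frame = base frame: x ahead of the robot, y to its left, z up, the work surface at z = 0. Lengths are in m, angles in rad, forces in N, time in s.
With the tool pointing down it reaches from about 0.35 to 0.85 m from the base axis. Payload 8.1 kg.
Tool frame: the origin (TCP) lies between the finger pads, 19 mm behind the fingertips; this is the grasp point; z points along the fingers, y is the line along which they close (so a half turn about z gives the same grasp; the last joint's range is limited). The gripper opens to 93 mm and grips with 3 to 60 N. Pads are 15 mm wide; open, the fingers measure 128 mm over their backs; the gripper's body (75 mm by 188 mm) begins 65 mm behind the grasp point.
Start: joints at [1.221, 0.13, 1.488, -0, 1.523, -0.085], TCP at [0.157, 0.579, 0.237] pointing down, gripper open.
Joint ranges: [-2.96, 2.96], [-0.89, 2.26], [0.02, 2.5], [-1.34, 4.48], [0, 2.73], [-2.66, 2.66]. Speed limits (rad/s): [2.39, 2.39, 2.79, 3.14, 3.14, 3.14].

INTERFACE

Orientations are given as a rotation vector (axis times angle).
In Python, from plant import robot, optics, close_job, models gives the robot as it stands.
- The arm moves only by the shell command python3 -m inch 'ROWS' [OPENING] [FORCE]. ROWS is a JSON object of lists of equal length, an entry for each row: "travel": the shift along the tool's x, y, z in m, a list of three; "spin": the turn about the tool's z in rad. In form: {"travel": [[x, y, z], ...], "spin": [spin, ...]}. A call has 1 to 10 rows; each row is the pose to reach, as a shift and turn from the pose commanded when the call began, along the tool's axes at that moment; what a row does not reach only later rows make up. A row lasts 1/12 s, in which the tool goes at most 41.7 mm and 7.16 degrees, less where a joint would pass 70% of its speed; a pose out of reach is approached as far as the arm can. A call with a gripper value outside its range is refused whole. OPENING is the closure, from 0 (fully open) to 1 (shut), set as the call begins (- or left out, the last holds). The fingers move at their own pace and stop on an object; FORCE is the grip in N (left out, the last holds). Time passes only in rows, so rows that repeat a pose let the fingers close. It gives the time, the measured TCP pose, the force, the opening and the grip force at its end, in the units of the state.
- robot.read_state(): the state, without advancing time (a new reading comes with each control period).
- optics.read_camera(name): name is "side" or "top"; returns (picture, depth): 480x640x3 uint8, red, green, blue; 480x640 float32, m along the optical axis (not along the pixel's ray), 0 where there is no reading.
- optics.camera_info(name): a dict with "camera_matrix" (3x3 intrinsics, pixels), "dist" ([k1, k2, p1, p2, k3] as OpenCV has them; the pictures are not rectified), "view" (4x4, takes a point from world to camera coordinates). Camera axes: x right, y down, z forward; pixel columns grow to the right and rows downward; lengths in m; the calibration is good to about 2 mm. A picture is of the moment at which its call begins. camera_info takes no time and is no camera call.
- close_job(): hands the job in; it is judged then, once.
Trained networks look in the newest picture that a camera, given by its name, has taken for a name from the list of things; names that differ only in an ending like _2 or _b are one class to them, and where a whole thing is asked for, a point or a joint stands for the part that bears it (a point fixed in the world has none). Each returns a list of dicts, best first, with "p" (0 to 1); they miss things now and then, are a little off and sometimes report something else, mostly with a low value. They report only what shows in the picture. A call takes as long as a camera call. They do not tell look-alikes from the thing itself.
- models.look_for(camera, name): "centre" ([x, y, z] in m, in world coordinates, good to about 4 mm: the middle of the surface that is visible of it).
- models.masks_of(camera, name): "region" (480x640 bool, what is visible of it).
The state is a dict: "t": time; "q": joint angles; "dq": joint speeds; "joint_torque": joint torques, N m; "tool_pos": TCP position; "orientation": TCP orientation; "force": force on the tool from outside, world axes, zero at the start; "wrist_torque": the same for the moment, N m; "opening": finger opening in m; "gripper_force": force on a finger pad.
Only numpy, scipy, OpenCV 4.12 (cv2) and the standard library are available. Lean on these libraries where they do the work, as an engineer would, in place of code of your own. Each camera call takes 0.05 s, during which the arm holds its last target. There are 200 camera calls.

## Working session

There is one attempt and no reset: what is moved stays moved. The work goes in short steps, Python scripts to look and compute and a shell command to move; the robot and the scene stay as the last step left them, time stands still between calls to the robot, and variables do not carry over. Pictures are saved under pics/ and viewed, at most 10 in all, crops included, and the job is handed in when it is done.

```bash
mkdir -p pics; ls
cat > h.py <<'E'
import numpy as np, cv2
from plant import robot, optics, close_job, models
def world(cam, depth, uv):
    i=optics.camera_info(cam); K=np.array(i["camera_matrix"]); d=np.array(i["dist"]); V=np.array(i["view"])
    uv=np.atleast_2d(np.array(uv,float)); n=cv2.undistortPoints(uv[:,None],K,d)[:,0]
    z=depth[uv[:,1].round().astype(int),uv[:,0].round().astype(int)]
    p=np.c_[n*z[:,None],z,]; return (p-V[:3,3])@V[:3,:3], z
def cloud(cam, depth, mask):
    v,u=np.nonzero(mask&(depth>0)); p,z=world(cam,depth,np.c_[u,v]); return p,np.c_[u,v]
def proj(cam,P):
    i=optics.camera_info(cam);V=np.array(i["view"])
    return cv2.projectPoints(np.atleast_2d(np.array(P,float)),cv2.Rodrigues(V[:3,:3])[0],V[:3,3],np.array(i["camera_matrix"]),np.array(i["dist"]))[0][:,0]
def save(n,im): cv2.imwrite("pics/"+n,im[...,::-1])
E
python3 - <<'E'
from h import *
print(robot.read_state())
for c in("top","side"):
    im,d=optics.read_camera(c); save(c+"0.png",im); np.savez(c+"0.npz",im=im,d=d)
    i=optics.camera_info(c);V=np.array(i["view"]);print(c,-V[:3,:3].T@V[:3,3],V[2,:3],i["dist"])
    for n in("lower_half","dowel_a","notch","pin","upper_half","handle","gasket"):
        print(n,[(np.round(r["centre"],3).tolist(),round(r["p"],2),proj(c,r["centre"])[0].round().tolist()) for r in models.look_for(c,n)])
E
```

```text
pics
{'t': 0.0, 'q': array([ 1.22061479e+00,  1.31146141e-01,  1.48926199e+00, -2.90902031e-05,
        1.52299271e+00, -8.54193822e-02]), 'dq': array([-0.0016757 , -0.00148551,  0.00083092,  0.00173302, -0.00123207,
        0.00142144]), 'joint_torque': array([-3.09824587e-03, -5.59863746e+01, -4.91739964e+01,  7.64266681e-02,
        3.58397292e-02, -6.55502140e-05]), 'tool_pos': array([0.15682602, 0.57859582, 0.23640588]), 'orientation': array([-4.14623567e-01, -3.11374491e+00,  2.78272835e-03]), 'force': array([-0.24685621, -0.75345957, -1.17758414]), 'wrist_torque': array([-0.00961894,  0.02088489,  0.01691947]), 'gripper_force': 0.0, 'opening': 0.09291723265725406}
top [ 0.35264646 -0.00351691  1.34116098] [ 0.17241568  0.00992926 -0.98497423] [-0.14115443  0.          0.          0.          0.        ]
lower_half [([0.539, -0.143, 0.042], 0.7, [378.0, 250.0]), ([0.649, 0.434, 0.02], 0.36, [154.0, 206.0]), ([0.777, 0.007, 0.054], 0.28, [319.0, 156.0])]
dowel_a [([0.538, -0.145, 0.043], 0.97, [379.0, 250.0])]
notch [([0.54, -0.14, 0.041], 0.69, [377.0, 249.0]), ([0.538, -0.178,
[... 505 characters left out ...]
-0.83275427  0.74250206] [ 0.2858638   0.74825271 -0.59866499] [-0.00084427  0.          0.          0.          0.        ]
lower_half [([0.529, -0.204, 0.047], 0.69, [340.0, 317.0])]
dowel_a [([0.37, 0.117, 0.014], 0.73, [225.0, 253.0]), ([0.531, -0.2, 0.041], 0.59, [340.0, 318.0])]
notch [([0.528, -0.202, 0.043], 0.9, [339.0, 318.0])]
pin [([0.534, -0.191, 0.073], 0.84, [340.0, 303.0]), ([0.53, -0.205, 0.047], 0.36, [341.0, 317.0])]
upper_half [([0.568, 0.118, 0.018], 0.69, [303.0, 235.0]), ([0.39, 0.258, 0.02], 0.57, [220.0, 219.0])]
handle [([0.392, 0.258, 0.02], 0.79, [221.0, 218.0]), ([0.569, 0.121, 0.017], 0.65, [303.0, 234.0])]
gasket [([0.531, -0.193, 0.054], 0.77, [339.0, 311.0])]
```

View pics/top0.png

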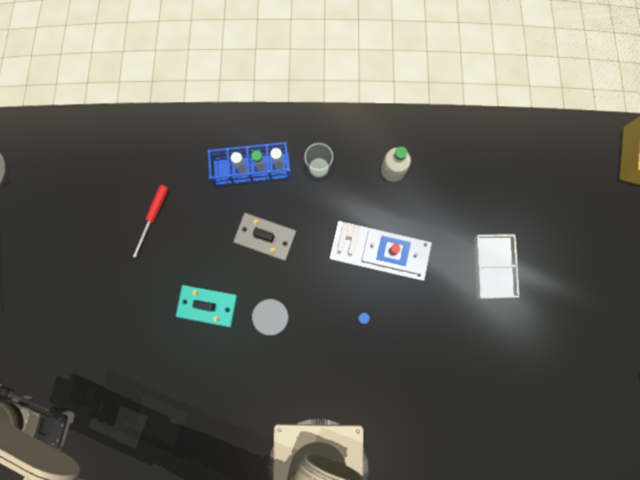

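View pics/side0.png

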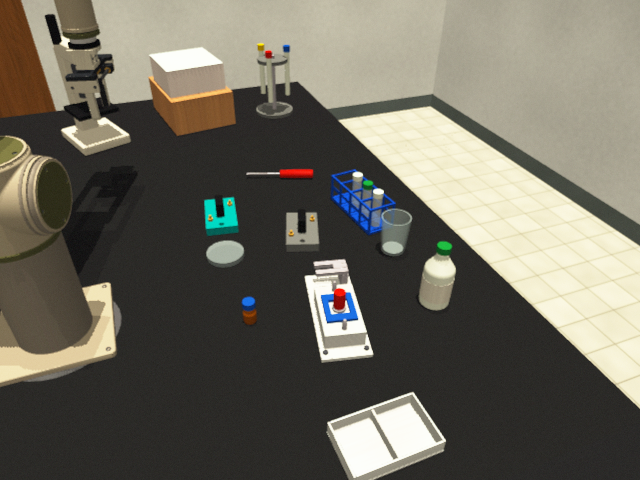

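Top view: the lower half is at about (380,250) with the red pin at (395,250), and its fork is at the left (+y) end near (347,240). In the side view the same pin is at (340,300).
Candidates for the upper half are grey at top (265,237) / side (303,230), and turquoise at top (207,306) / side (221,215), which is the look-alike. Candidates for the red pin are the knob at (395,250), the driver handle (157,203), and the red-capped tube in the far stand at side (268,55). I choose the grey half and the knob on the lower half.

```bash
cat > m.py <<'E'
from h import *
def rect(P):
    (c,s,a)=cv2.minAreaRect(P[:,:2].astype(np.float32)*1000); b=cv2.boxPoints((c,s,a))
    e=[b[1]-b[0],b[2]-b[1]]; L=max(e,key=np.linalg.norm); yaw=np.arctan2(-L[0],L[1]); yaw=(yaw+np.pi/2)%np.pi-np.pi/2
    return np.round(c,1),np.round(s,1),round(float(yaw),4)
crops=[]
for c in("top","side"):
    f=np.load(c+"0.npz"); im,d=f["im"],f["d"]; h=cv2.cvtColor(im,cv2.COLOR_RGB2HSV).astype(int)
    P,uv=cloud(c,d,np.ones(d.shape,bool)); H=h[uv[:,1],uv[:,0]]
    box=lambda x,y,r:(abs(P[:,0]-x)<r)&(abs(P[:,1]-y)<r)
    L=box(.54,-.145,.16); U=box(.57,.13,.1)
    red=((H[:,0]<8)|(H[:,0]>172))&(H[:,1]>150)&L&(P[:,2]>.03); blue=(abs(H[:,0]-110)<12)&(H[:,1]>150)&L&(P[:,2]>.03)&(P[:,2]<.065)
    print(c,"bench z",np.median(P[box(.35,0,.05),2]))
    print("red",P[red].mean(0).round(4),P[red].min(0).round(4),P[red].max(0).round(4)); print("blue",rect(P[blue]),np.median(P[blue,2]))
    for n,lo,hi,M in(("plate",.005,.016,L),("block",.038,.049,L),("fork",.053,.067,L),("upper",.015,.028,U),("handle",.052,.07,U),("all upper",.008,.1,U),("all lower",.005,.1,L)):
        m=M&(P[:,2]>lo)&(P[:,2]<hi)
        print(n,m.sum(),rect(P[m]) if m.sum()>5 else "",np.median(P[m,2]).round(4))
    for q in((.54,-.145,.03),(.57,.13,.02)):
        u,v=proj(c,q)[0].astype(int); crops.append(cv2.resize(im[v-55:v+55,u-70:u+70],(400,300),interpolation=cv2.INTER_CUBIC))
save("crop1.png",np.vstack([np.hstack(crops[:2]),np.hstack(crops[2:])]))
E
python3 m.py
```

```text
top bench z 0.0005860407839782795m.py:14: RuntimeWarning: Mean of empty slice.
  print("red",P[red].mean(0).round(4),P[red].min(0).round(4),P[red].max(0).round(4)); print("blue",rect(P[blue]),np.median(P[blue,2]))
  ret = um.true_divide(
Traceback (most recent call last):
  File "m.py", line 14, in <module>
    print("red",P[red].mean(0).round(4),P[red].min(0).round(4),P[red].max(0).round(4)); print("blue",rect(P[blue]),np.median(P[blue,2]))
                                        ~~~~~~~~~~^^^
ValueError: zero-size array to reduction operation minimum which has no identity
```

```bash
sed -i 's/H\[:,1\]>150/H[:,1]>110/g; s/(H\[:,0\]<8)/(H[:,0]<12)/' m.py; sed -i 's/    print("red".*/    for n,m in(("red",red),("blue",blue)): print(n,m.sum(),m.sum()>3 and (rect(P[m]),P[m].mean(0).round(4),np.percentile(P[m,2],[5,50,95]).round(4)))/' m.py
python3 m.py; python3 -c "
from h import *
f=np.load('top0.npz');print(f['d'][246:255:2,389:402:2].round(3));print(f['im'][250,389:402:2])"
```

```text
top bench z 0.0005860407839782795
red 60 ((array([ 537. , -178.8]), array([17.4, 19.6]), 1.0961), array([ 0.5359, -0.1785,  0.0899]), array([0.0834, 0.0901, 0.095 ]))
blue 323 ((array([ 466.5, -159.9]), array([ 72.6, 198.9]), 1.2948), array([ 0.5262, -0.1721,  0.052 ]), array([0.0478, 0.0519, 0.0567]))
plate 2154 (array([ 540. , -145.1]), array([319.6, 319.3]), -0.0014) 0.009
block 1062 (array([ 538.2, -180. ]), array([139.7,  81.4]), -0.2231) 0.0456
fork 611 (array([ 481.5, -126.5]), array([193.6, 209.2]), 1.3336) 0.0587
upper 1432 (array([575.5, 142.3]), array([141.5,  81.3]), -0.3344) 0.0226
handle 171 (array([575.1, 141.6]), array([50.6, 20.5]), -0.3062) 0.0626
all upper 1744 (array([577.2, 130.3]), array([176.2, 198.9]), 1.429) 0.0232
all lower 4482 (array([ 540. , -145.1]), array([319.6, 319.3]), -0.0014) 0.03
side bench z 0.0010600022182901435
red 221 ((array([ 540.9, -156.4]), array([74.6, 21.4]), -0.2135), array([ 0.5334, -0.1848,  0.0778]), array([0.0559, 0.0806, 0.0919]))
blue 537 ((array([ 468. , -163.7]), array([ 80.3, 202. ]), 1.3185), array([ 0.5287, -0.185 ,  0.0518])
[... 190 characters left out ...]
675 (array([ 515.2, -107.3]), array([189.1, 212.8]), 0.8491) 0.0598
upper 889 (array([573.9, 141.6]), array([148. ,  79.4]), -0.3435) 0.0228
handle 117 (array([572.9, 139.4]), array([53.8, 19.7]), -0.341) 0.0621
all upper 1176 (array([573.9, 141.6]), array([148. ,  79.4]), -0.3435) 0.0231
all lower 4626 (array([ 532. , -161.6]), array([334.2, 265. ]), -1.2619) 0.045
[[1.313 1.263 1.263 1.262 1.259 1.26  1.315]
 [1.301 1.261 1.26  1.261 1.264 1.264 1.306]
 [1.288 1.268 1.257 1.264 1.261 1.261 1.309]
 [1.303 1.283 1.266 1.26  1.261 1.304 1.297]
 [1.303 1.3   1.291 1.287 1.303 1.304 1.299]]
[[128 104 106]
 [169  88  91]
 [241 113 112]
 [242 117 116]
 [241 114 114]
 [237 150 154]
 [214 217 230]]
```

View pics/crop1.png

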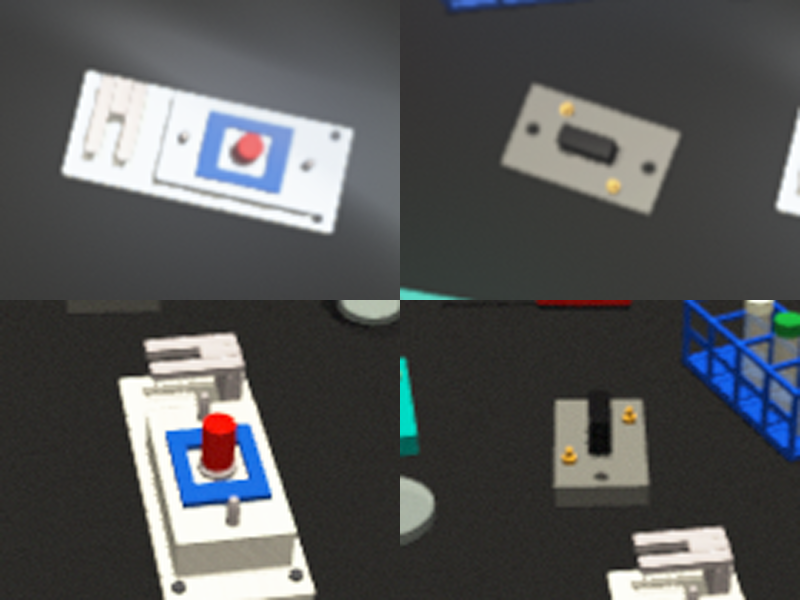

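The crops confirm both choices. The pin's red knob stands inside the blue gasket, and the fork slots open toward −x. The grey half has a black handle, and its two holes and brass nipples are visible. Next I refine the fits.

```bash
cat > fit.py <<'E'
from h import *
def ext(P,yaw,p=1.0):
    c,s=np.cos(yaw),np.sin(yaw); R=np.array([[c,-s],[s,c]]); q=P[:,:2]@R
    lo,hi=np.percentile(q,[p,100-p],axis=0); return lo,hi,R
def fit(P,y0):
    best=min(np.arange(y0-.15,y0+.15,.004),key=lambda y:np.prod(np.subtract(*ext(P,y)[1::-1])))
    lo,hi,R=ext(P,best); return (R@((lo+hi)/2)*1000).round(1),((hi-lo)*1000).round(1),round(best,3)
def load(c,k="0"):
    f=np.load(c+k+".npz"); P,uv=cloud(c,f["d"],np.ones(f["d"].shape,bool)); return P,cv2.cvtColor(f["im"],cv2.COLOR_RGB2HSV).astype(int)[uv[:,1],uv[:,0]]
def loc(P,o,yaw):
    c,s=np.cos(yaw),np.sin(yaw); return (P[:,:2]-o)@np.array([[c,-s],[s,c]])
if __name__=="__main__":
  for c in("top","side"):
    P,H=load(c); l=loc(P,[.538,-.18],-.22); z=P[:,2]
    def go(n,m,y0): print(c,n,m.sum(),*fit(P[m],y0),"z",np.median(z[m]).round(4))
    b=(abs(l[:,0])<.055)
    go("block",b&(abs(l[:,1])<.08)&(z>.036)&(z<.07),-.22)
    go("plate+",b&(l[:,1]>-.11)&(l[:,1]<.17)&(z>.005)&(z<.1),-.22)
    go("fork",b&(l[:,1]>.085)&(l[:,1]<.15)&(z>.05)&(z<.07),-.22)
    go("gasket",(abs(l[:,0])<.045)&(abs(l[:,1])<.045)&(abs(H[:,0]-110)<12)&(H[:,1]>60)&(z<.06)&(z>.045),-.22)
    r=((H[:,0]<12)|(H[:,0]>170))&(H[:,1]>110)&(abs(l).max(1)<.03); print("pin top",P[r&(z>.083)].mean(0).round(4))
    u=loc(P,[.575,.142],-.33); m=(abs(u[:,0])<.05)&(abs(u[:,1])<.085)
    go("upper",m&(z>.015)&(z<.028),-.33); go("handle",m&(z>.052)&(z<.07),-.33)
    go("brass",m&(z>.02)&(H[:,1]>110)&(H[:,0]>10)&(H[:,0]<30),-.33)
E
cat > goal.py <<'E'
import sys; from h import *
from scipy.spatial.transform import Rotation as Ro
def goal(x,y,z,yaw=None):
    s=robot.read_state(); R=Ro.from_rotvec(s["orientation"]).as_matrix(); p=np.array(s["tool_pos"])
    a=np.arctan2(R[1,1],R[0,1]); sp=0 if yaw is None else -((yaw-a+np.pi/2)%np.pi-np.pi/2)
    print("t",round(s["t"],2),"pos",p.round(4),"yawy",round(a,3),"tilt",R[2,2].round(4),"F",np.round(s["force"],1),"op",round(s["opening"],4),"gf",s["gripper_force"],"q",np.round(s["q"],2)); print("travel",(R.T@(np.array([x,y,z])-p)).round(4),"spin",round(sp,3))
if __name__=="__main__": goal(*map(float,sys.argv[1:]))
E
python3 fit.py; python3 goal.py .538 -.18 .2 -.223
```

```text
top block 1732 [ 538.1 -179.5] [ 79.4 136.8] -0.21 z 0.0475
top plate+ 3788 [ 544.  -152.6] [ 99.3 242.2] -0.222 z 0.0443
top fork 380 [566.1 -68.6] [69.  40.3] -0.21 z 0.0606
top gasket 475 [ 536.9 -179.5] [59.5 73.4] -0.226 z 0.0517
pin top [ 0.5363 -0.1785  0.0906]
top upper 1432 [575. 142.] [ 78.9 139. ] -0.312 z 0.0226
top handle 171 [575.  141.6] [20. 49.] -0.32 z 0.0626
top brass 21 [572.8 140.8] [51.2 77.8] -0.48 z 0.0322
side block 2022 [ 536.  -181.6] [ 79.1 139.3] -0.218 z 0.047
side plate+ 4582 [ 537.4 -157.9] [ 94.5 235.2] -0.178 z 0.0451
side fork 475 [564.2 -69.7] [69.  42.6] -0.246 z 0.0603
side gasket 542 [ 535.7 -180.6] [60.3 77.3] -0.21 z 0.0519
pin top [ 0.5347 -0.1829  0.0894]
side upper 889 [572.7 139.4] [ 78.1 140.1] -0.344 z 0.0228
side handle 117 [572.1 139.2] [19.7 51.5] -0.3 z 0.0621
side brass 46 [576.5 150.3] [ 55.6 106.6] -0.48 z 0.0291
t 0.8 pos [0.157  0.5791 0.2375] yawy 1.306 tilt -1.0 F [ 0.8 -0.1 -0.1] op 0.0931 gf 0.0 q [ 1.22  0.13  1.49  0.    1.52 -0.09]
travel [-0.5664 -0.633   0.0374] spin 1.529
```

```bash
python3 -m inch '{"travel":[[-0.28,-0.31,0],[-0.28,-0.31,0],[-0.28,-0.31,0],[-0.28,-0.31,0],[-0.28,-0.31,0],[-0.28,-0.31,0],[-0.28,-0.31,0],[-0.28,-0.31,0],[-0.28,-0.31,0],[-0.28,-0.31,0]],"spin":[0.12,0.24,0.36,0.48,0.6,0.72,0.84,0.96,1.08,1.2]}'; python3 goal.py .5365 -.1803 .18 -.22
```

```text
t: 1.63
tool_pos: [0.346, 0.2058, 0.2378]
orientation: [2.107, 2.33, 0.002]
force: [1.9, 0.5, -1.0]
opening: 0.093
gripper_force: 0.0
t 1.63 pos [0.346  0.2058 0.2378] yawy 0.101 tilt -1.0 F [ 1.9  0.5 -1. ] op 0.093 gf 0.0 q [ 0.41 -0.43  2.   -0.    1.58  0.31]
travel [-0.4033  0.1507  0.0578] spin 0.321
```

```bash
python3 -m inch '{"travel":[[-0.035,0.013,0],[-0.07,0.026,0],[-0.11,0.04,0],[-0.15,0.055,0],[-0.19,0.07,0],[-0.23,0.085,0],[-0.27,0.1,0.01],[-0.31,0.115,0.02],[-0.35,0.13,0.03],[-0.38,0.142,0.04]],"spin":[0.05,0.1,0.15,0.2,0.25,0.3,0.321,0.321,0.321,0.321]}'; python3 goal.py .5365 -.1803 .15 -.22
```

```text
t: 2.47
tool_pos: [0.5268, -0.1555, 0.1983]
orientation: [2.446, 1.969, 0.001]
force: [0.1, -0.2, 0.4]
opening: 0.0933
gripper_force: 0.0
t 2.47 pos [ 0.5268 -0.1555  0.1983] yawy -0.216 tilt -1.0 F [ 0.1 -0.2  0.4] op 0.0933 gf 0.0 q [-0.38  0.01  1.68  0.    1.44 -0.16]
travel [-0.0221  0.0147  0.0483] spin 0.004
```

```bash
python3 -m inch '{"travel":[[-0.01,0.007,0],[-0.022,0.0147,0.01],[-0.022,0.0147,0.03],[-0.022,0.0147,0.048],[-0.022,0.0147,0.048],[-0.022,0.0147,0.048]],"spin":[0.004,0.004,0.004,0.004,0.004,0.004]}'
python3 - <<'E'
from h import *
im,d=optics.read_camera("side"); s=robot.read_state(); u,v=proj("side",[.5365,-.18,.1])[0].astype(int)
a=im[v-75:v+75,u-100:u+100]; print(u-100,v-75,proj("side",s["tool_pos"]),proj("side",[.5365,-.1803,.09]))
save("c2.png",cv2.resize(a,(800,600),interpolation=cv2.INTER_CUBIC))
E
python3 goal.py .5365 -.1803 .076 -.22
```

```text
t: 2.97
tool_pos: [0.5347, -0.1772, 0.1493]
orientation: [-2.449, -1.964, 0.002]
force: [-0.5, -1.0, 0.6]
opening: 0.0928
gripper_force: 0.0
239 213 [[339.85577021 267.03479731]] [[339.74125178 292.00842429]]
t 3.02 pos [ 0.5356 -0.1775  0.1508] yawy -0.219 tilt -1.0 F [-0.  -0.2  0.8] op 0.0931 gf 0.0 q [-0.41  0.09  1.69  0.    1.36 -0.19]
travel [-0.0026  0.0015  0.0748] spin 0.001
```

View pics/c2.png

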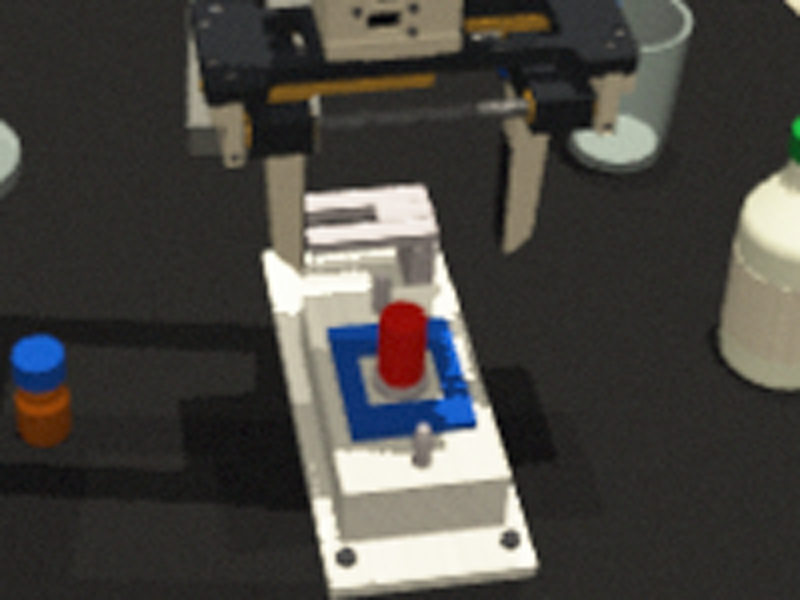

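The fingers (pixels 285 and 520 in the crop) straddle the knob at (402,340) evenly. Descending and closing.

```bash
python3 -m inch '{"travel":[[-0.001,0,0.03],[-0.001,0,0.055],[-0.001,0,0.07],[-0.001,0,0.074],[-0.001,0,0.074],[-0.001,0,0.074]],"spin":[0,0,0,0,0,0]}'; python3 goal.py .5365 -.1803 .076 -.22;  python3 -m inch '{"travel":[[0,0,0],[0,0,0],[0,0,0],[0,0,0],[0,0,0],[0,0,0],[0,0,0],[0,0,0]],"spin":[0,0,0,0,0,0,0,0]}' 1 25;python3 goal.py .5365 -.1803 .076 -.22
```

```text
t: 3.52
tool_pos: [0.5365, -0.179, 0.0781]
orientation: [2.449, 1.964, 0.002]
force: [0.6, -0.0, -0.4]
opening: 0.0932
gripper_force: 0.0
t 3.52 pos [ 0.5365 -0.179   0.0781] yawy -0.219 tilt -1.0 F [ 0.6 -0.  -0.4] op 0.0932 gf 0.0 q [-0.41  0.17  1.75  0.    1.22 -0.19]
travel [-0.0013  0.0002  0.0021] spin 0.001
t: 4.18
tool_pos: [0.5353, -0.1787, 0.0761]
orientation: [-2.451, -1.965, 0.0]
force: [0.1, -0.2, -0.9]
opening: 0.0445
gripper_force: 0.0
t 4.18 pos [ 0.5353 -0.1787  0.0761] yawy -0.219 tilt -1.0 F [ 0.1 -0.2 -0.9] op 0.0445 gf 0.0 q [-0.41  0.17  1.75 -0.    1.22 -0.19]
travel [-0.0013  0.0015  0.0001] spin 0.001
```

```bash
python3 -m inch '{"travel":[[0,0,0],[0,0,0],[0,0,0],[0,0,0],[0,0,0],[0,0,0]],"spin":[0,0,0,0,0,0]}'; python3 -m inch '{"travel":[[0,0,-0.01],[0,0,-0.025],[0,0,-0.04],[0,0,-0.055],[0,0,-0.07],[0,0,-0.07],[0,0,-0.07]],"spin":[0,0,0,0,0,0,0]}';python3 goal.py .5365 -.1803 .076 -.22
```

```text
t: 4.68
tool_pos: [0.5357, -0.1788, 0.0763]
orientation: [2.45, 1.965, 0.001]
force: [2.4, -1.7, -0.9]
opening: 0.0235
gripper_force: 25.0
t: 5.27
tool_pos: [0.5358, -0.1789, 0.1467]
orientation: [2.45, 1.965, 0.001]
force: [0.2, 0.4, -1.0]
opening: 0.0234
gripper_force: 25.0
t 5.27 pos [ 0.5358 -0.1789  0.1467] yawy -0.219 tilt -1.0 F [ 0.2  0.4 -1. ] op 0.0234 gf 24.97537225484848 q [-0.41  0.1   1.69 -0.    1.35 -0.19]
travel [-0.0011  0.0009  0.0707] spin 0.001
```

```bash
python3 -m inch '{"travel":[[0.02,-0.015,0],[0.05,-0.03,0],[0.08,-0.045,0],[0.105,-0.06,0],[0.115,-0.06,0],[0.115,-0.06,0.02],[0.115,-0.06,0.035],[0.115,-0.06,0.048],[0.115,-0.06,0.048],[0.115,-0.06,0.048]],"spin":[0,0,0,0,0,0,0,0,0,0]}';python3 goal.py .5608 -.0667 .092 -.22
python3 - <<'E'
from h import *
im,d=optics.read_camera("side"); u,v=proj("side",[.54,-.08,.06])[0].astype(int)
save("c3.png",cv2.resize(im[v-60:v+60,u-80:u+80],(800,600),interpolation=cv2.INTER_CUBIC))
np.savez("side3.npz",im=im,d=d)
E
```

```text
t: 6.1
tool_pos: [0.5006, -0.0534, 0.0966]
orientation: [-2.449, -1.964, 0.004]
force: [-0.2, 0.6, -0.9]
opening: 0.0236
gripper_force: 25.0
t 6.1 pos [ 0.5006 -0.0534  0.0966] yawy -0.219 tilt -1.0 F [-0.2  0.6 -0.9] op 0.0236 gf 24.97533828020096 q [-0.21 -0.01  1.9  -0.    1.26  0.01]
travel [0.0001 0.0617 0.0043] spin 0.001
```

View pics/c3.png

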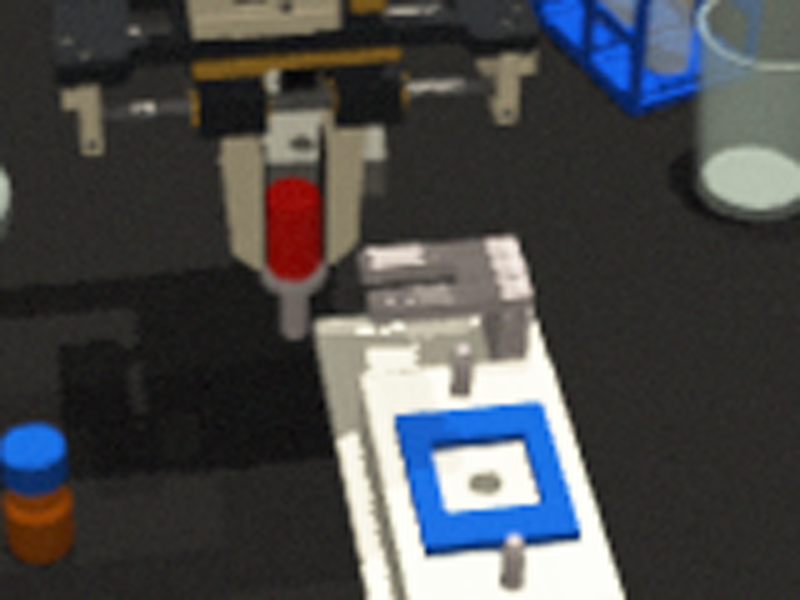

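The pin hangs upright, with shank foot at crop (293,335), in front of the slot mouth at (360,285). The empty bore is at (485,483). I check the lateral line numerically.

```bash
cat > ray.py <<'E'
from h import *
def ray(cam,uv,z):
    i=optics.camera_info(cam);V=np.array(i["view"]);n=cv2.undistortPoints(np.array([[uv]],float),np.array(i["camera_matrix"]),np.array(i["dist"]))[0,0]
    o=-V[:3,:3].T@V[:3,3]; r=V[:3,:3].T@np.r_[n,1]; return (o+r*(z-o[2])/r[2])[:2]
E
python3 - <<'E'
from ray import *
from fit import loc,load
u,v=proj("side",[.54,-.08,.06])[0].astype(int); O=np.array([u-80,v-60]); f=lambda a:O+(np.array(a)+.5)/5-.5
T=np.array([.5358,-.1789])
for n,a,z in(("bore",(485,483),.045),("dowel a",(462,347),.068),("dowel b",(514,540),.068),("slot mouth",(362,286),.06),("slot in",(450,273),.06),("foot",(294,335),.0326),("knob top",(293,187),.1106)):
    w=ray("side",f(a),z); print(n,w.round(4),(loc(w[None],T,-.22)*1000).round(1))
P,H=load("side","3"); l=loc(P,T,-.22)
m=(l[:,1]>.09)&(l[:,1]<.14)&(l[:,0]>-.04)&(l[:,0]<.05)&(P[:,2]>.055)&(P[:,2]<.066)
for x in range(-35,10,4):
    k=m&(abs(l[:,0]*1000-x)<2); print(x,np.sort((l[k,1]*1000).round()).astype(int).tolist())
E
```

```text
bore [ 0.5365 -0.1786] [[0.6 0.5]]
dowel a [ 0.549  -0.1233] [[ 0.7 57.2]]
dowel b [ 0.5247 -0.2321] [[  0.8 -54.4]]
slot mouth [ 0.5278 -0.063 ] [[-33.1 111.4]]
slot in [ 0.5666 -0.0681] [[  5.9 114.9]]
foot [ 0.5001 -0.053 ] [[-62.4 115.1]]
knob top [ 0.5019 -0.0493] [[-61.4 119.1]]
-35 []
-31 [92, 92, 93, 95, 96, 101, 102, 107, 122, 123, 124, 124, 128, 132, 134]
-27 [91, 91, 93, 94, 97, 99, 100, 102, 104, 105, 106, 121, 121, 124, 126, 127, 130, 131, 131, 133]
-23 [91, 92, 94, 95, 95, 95, 95, 96, 97, 99, 100, 101, 102, 104, 119, 122, 123, 123, 123, 123, 125, 129, 131, 131, 132]
-19 [93, 94, 95, 95, 95, 96, 97, 99, 99, 100, 103, 120, 123, 123, 124, 125, 126, 126, 129, 130]
-15 [92, 92, 92, 93, 99, 99, 100, 100, 100, 103, 104, 121, 121, 122, 123, 124, 126, 127, 128, 129, 132]
-11 [92, 93, 93, 94, 94, 94, 97, 97, 98, 103, 119, 120, 120, 121, 121, 124, 124, 125, 129, 133, 138]
-7 [92, 93, 93, 94, 95, 96, 96, 98, 99, 102, 102, 103, 107, 120, 120, 121, 122, 123, 128, 129, 130, 132, 133]
-3 [92, 92, 94, 94, 96, 98, 100, 100, 102, 104, 105, 119, 120, 121, 123, 124, 124, 126, 130, 131, 134, 134]
1 [92, 92, 93, 95, 98, 99, 101, 103, 104, 104, 118, 121, 121, 122, 124, 124, 129, 129, 131]
5 [93, 93, 94, 94, 96, 98, 100, 100, 102, 103, 122, 124, 124, 124, 124, 125, 127, 131, 131, 132]
9 [91, 92, 93, 94, 94, 96, 96, 99, 101, 101, 101, 102, 104, 110, 112, 113, 115, 115, 118, 120, 120, 122, 122, 122, 126, 127, 131, 133]
```

```bash
python3 -m inch '{"travel":[[0,0.015,0],[0,0.025,0],[0,0.032,0],[0,0.039,0],[0,0.046,0],[0,0.053,0],[0,0.06,0],[0,0.06,0],[0,0.06,0]],"spin":[0,0,0,0,0,0,0,0,0]}';python3 goal.py .5608 -.0667 .092 -.22
```

```text
t: 6.9
tool_pos: [0.5605, -0.0665, 0.098]
orientation: [-2.451, -1.965, 0.0]
force: [-0.2, 0.1, -1.4]
opening: 0.0238
gripper_force: 25.0
t 6.9 pos [ 0.5605 -0.0665  0.098 ] yawy -0.219 tilt -1.0 F [-0.2  0.1 -1.4] op 0.0238 gf 24.97537761926651 q [-0.21  0.15  1.73 -0.    1.26  0.01]
travel [-0.0001  0.0003  0.006 ] spin 0.001
```

```bash
python3 -m inch '{"travel":[[0,0,0.002],[0,0,0.004],[0,0,0.006],[0,0,0.006]],"spin":[0,0,0,0]}';python3 goal.py .5608 -.0667 .091 -.22
python3 - <<'E'
from h import *
im,d=optics.read_camera("side"); u,v=proj("side",[.56,-.07,.07])[0].astype(int)
save("c4.png",cv2.resize(im[v-45:v+45,u-60:u+60],(800,600),interpolation=cv2.INTER_CUBIC))
E
```

```text
t: 7.23
tool_pos: [0.5597, -0.0663, 0.0914]
orientation: [-2.45, -1.965, 0.001]
force: [0.1, -0.4, -0.5]
opening: 0.0233
gripper_force: 25.0
t 7.23 pos [ 0.5597 -0.0663  0.0914] yawy -0.219 tilt -1.0 F [ 0.1 -0.4 -0.5] op 0.0233 gf 24.97527927160263 q [-0.21  0.15  1.74 -0.    1.25  0.01]
travel [-0.0002  0.0012  0.0004] spin 0.001
```

View pics/c4.png

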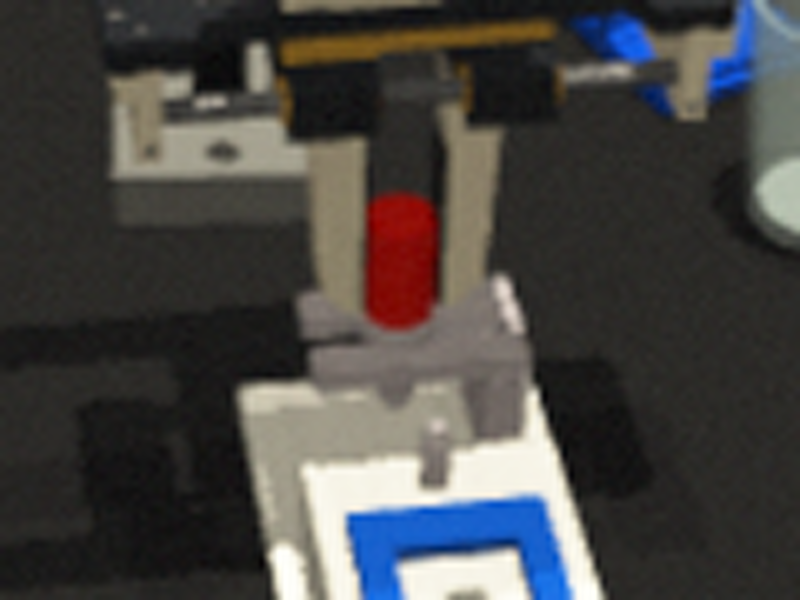

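The pin is in the slot: the collar sits on the fork at (400,335) and the shank tip shows below it at (395,395). Releasing it and rising.

```bash
python3 -m inch '{"travel":[[0,0,0],[0,0,0],[0,0,0],[0,0,0],[0,0,0],[0,0,0]],"spin":[0,0,0,0,0,0]}' 0.3; python3 -m inch '{"travel":[[0,0,0],[0,0,-0.03],[0,0,-0.06],[0,0,-0.1],[0,0,-0.1]],"spin":[0,0,0,0,0]}'; python3 goal.py .574 .1405 .19 -.322
python3 - <<'E'
from h import *
from fit import loc
im,d=optics.read_camera("side"); np.savez("side5.npz",im=im,d=d)
for r in models.look_for("side","pin"): print(r)
P,uv=cloud("side",d,np.ones(d.shape,bool)); H=cv2.cvtColor(im,cv2.COLOR_RGB2HSV).astype(int)[uv[:,1],uv[:,0]]
l=loc(P,[.5365,-.18],-.22); m=((H[:,0]<12)|(H[:,0]>170))&(H[:,1]>110)&(abs(l-[0,.115]).max(1)<.04)
print(m.sum(),P[m].mean(0),P[m][:,2].max(),l[m].mean(0)); a=uv[m]; top=a[a[:,1]<a[:,1].min()+5].mean(0);bot=a[a[:,1]>a[:,1].max()-5].mean(0);print("knob px",top,bot)
print(proj("side",[[.561,-.067,.105],[.561,-.067,.065]]))
E
```

```text
t: 7.78
tool_pos: [0.5604, -0.0665, 0.0923]
orientation: [2.451, 1.965, 0.0]
force: [0.3, 0.3, -0.0]
opening: 0.0591
gripper_force: 0.0
t: 8.2
tool_pos: [0.5644, -0.0673, 0.2012]
orientation: [2.443, 1.96, 0.012]
force: [1.4, -1.0, 1.4]
opening: 0.0651
gripper_force: 0.0
t 8.2 pos [ 0.5644 -0.0673  0.2012] yawy -0.219 tilt -0.9999 F [ 1.4 -1.   1.4] op 0.0651 gf 0.0 q [-0.21  0.05  1.64  0.    1.44  0.01]
travel [ 0.2049 -0.0359  0.0108] spin 0.103
{'centre': [0.557, -0.0785, 0.0867], 'p': 0.62}
204 [ 0.55696022 -0.074077    0.09464466] 0.3687806786150142 [-0.00314846  0.10783501]
knob px [351. 136.] [328.37209302 264.62790698]
[[329.48430177 249.94564848]
 [329.0487999  264.6809144 ]]
```

```bash
python3 -m inch '{"travel":[[0.03,-0.005,0],[0.065,-0.011,0],[0.1,-0.017,0],[0.135,-0.023,0],[0.17,-0.03,0],[0.195,-0.034,0.02],[0.205,-0.036,0.05],[0.205,-0.036,0.08],[0.205,-0.036,0.095],[0.205,-0.036,0.095]],"spin":[0.02,0.04,0.06,0.08,0.103,0.103,0.103,0.103,0.103,0.103]}'; python3 goal.py .5737 .1405 .048 -.322
python3 - <<'E'
from h import *
im,d=optics.read_camera("side"); u,v=proj("side",[.57,.14,.06])[0].astype(int)
save("c5.png",cv2.resize(im[v-60:v+60,u-80:u+80],(800,600),interpolation=cv2.INTER_CUBIC))
E
```

```text
t: 9.13
tool_pos: [0.5649, 0.1412, 0.0901]
orientation: [-2.544, -1.835, 0.016]
force: [-1.5, -0.6, -0.4]
opening: 0.0654
gripper_force: 0.0
t 9.13 pos [0.5649 0.1412 0.0901] yawy -0.321 tilt -0.9999 F [-1.5 -0.6 -0.4] op 0.0654 gf 0.0 q [ 0.16  0.21  1.68 -0.    1.27  0.48]
travel [0.0024 0.009  0.042 ] spin 0.001
```

View pics/c5.png

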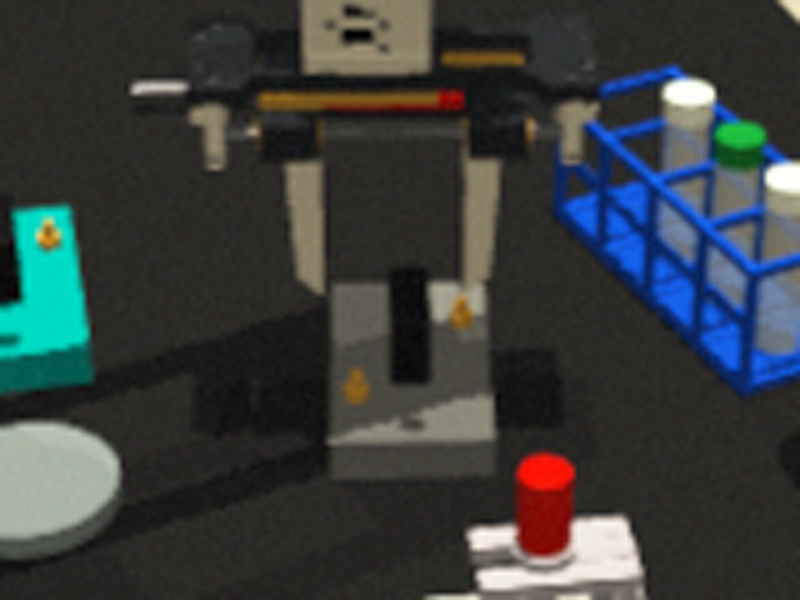

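The pin hangs upright in the fork at (545,505). The fingers at (310,285) and (475,285) are over the handle at (410,325), about 9 mm too far in −x. I correct that while descending.

```bash
python3 -m inch '{"travel":[[0.001,0.005,0],[0.002,0.007,0.01],[0.002,0.007,0.02],[0.002,0.007,0.03],[0.002,0.007,0.04],[0.002,0.007,0.04],[0.002,0.007,0.04]],"spin":[0,0,0,0,0,0,0]}'; python3 goal.py .5737 .1405 .048 -.322
```

```text
t: 9.77
tool_pos: [0.576, 0.1409, 0.0558]
orientation: [-2.548, -1.836, 0.003]
force: [0.1, 0.6, -0.3]
opening: 0.065
gripper_force: 0.0
t 9.77 pos [0.576  0.1409 0.0558] yawy -0.322 tilt -1.0 F [ 0.1  0.6 -0.3] op 0.065 gf 0.0 q [0.15 0.27 1.67 0.   1.2  0.48]
travel [-0.0011 -0.002   0.0078] spin -0.0
```

```bash
python3 -m inch '{"travel":[[-0.001,-0.002,0.004],[-0.001,-0.002,0.007],[-0.001,-0.002,0.007],[-0.001,-0.002,0.007]],"spin":[0,0,0,0]}'; python3 -m inch '{"travel":[[0,0,0],[0,0,0],[0,0,0],[0,0,0],[0,0,0],[0,0,0],[0,0,0],[0,0,0],[0,0,0],[0,0,0]],"spin":[0,0,0,0,0,0,0,0,0,0]}' 1 50; python3 goal.py .5737 .1405 .048 -.322
```

```text
t: 10.1
tool_pos: [0.5747, 0.1408, 0.0502]
orientation: [-2.549, -1.837, 0.0]
force: [0.4, -0.0, 0.1]
opening: 0.0651
gripper_force: 0.0
t: 10.93
tool_pos: [0.5746, 0.1409, 0.0501]
orientation: [-2.549, -1.836, 0.001]
force: [-1.9, 0.6, 2.4]
opening: 0.0195
gripper_force: 50.0
t 10.93 pos [0.5746 0.1409 0.0501] yawy -0.322 tilt -1.0 F [-1.9  0.6  2.4] op 0.0195 gf 49.99933183193207 q [0.15 0.27 1.68 0.   1.19 0.48]
travel [-0.0006 -0.0007  0.0021] spin 0.0
```

```bash
python3 -m inch '{"travel":[[0,0,-0.01],[0,0,-0.03],[0,0,-0.06],[0,0,-0.095],[0,0,-0.13],[0,0,-0.15],[0,0,-0.15],[0,0,-0.15]],"spin":[0,0,0,0,0,0,0,0]}'
python3 - <<'E'
from h import *
for c in("side","top"):
    im,d=optics.read_camera(c); np.savez(c+"6.npz",im=im,d=d)
s=robot.read_state(); print(s["tool_pos"],s["force"])
a=[]
for c in("side","top"):
    im=np.load(c+"6.npz")["im"]; u,v=proj(c,[.57,.14,.18])[0].astype(int); a.append(cv2.resize(im[max(v-60,0):v+60,u-80:u+80],(400,300),interpolation=cv2.INTER_CUBIC))
save("c6.png",np.hstack(a))
E
python3 goal.py .5365 -.18 .2 -.22
```

```text
t: 11.6
tool_pos: [0.5756, 0.1409, 0.2013]
orientation: [2.548, 1.836, 0.004]
force: [-0.3, -0.5, -4.0]
opening: 0.0196
gripper_force: 50.0
[0.57349416 0.14056814 0.19755766] [-0.75400115  0.05936294 -4.10136204]
t 11.7 pos [0.5735 0.1406 0.1976] yawy -0.322 tilt -1.0 F [-0.8  0.1 -4.1] op 0.0197 gf 49.997493624687195 q [ 0.15  0.13  1.56 -0.    1.45  0.48]
travel [-0.3158  0.0664 -0.0021] spin -0.102
```

View pics/c6.png

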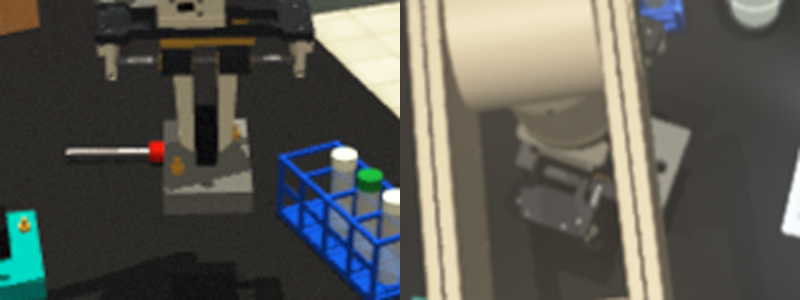

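The plate is held level, at about (207,165) in the left half of the crop. I carry it over the dowels.

```bash
python3 -m inch '{"travel":[[-0.02,0.004,0],[-0.05,0.01,0],[-0.085,0.018,0],[-0.12,0.025,0],[-0.155,0.032,0],[-0.19,0.04,0],[-0.225,0.047,0],[-0.26,0.054,0],[-0.295,0.062,0],[-0.315,0.0664,0]],"spin":[-0.01,-0.02,-0.04,-0.06,-0.08,-0.102,-0.102,-0.102,-0.102,-0.102]}';  python3 -m inch '{"travel":[[0,0,0],[0,0,0],[0,0,0]],"spin":[0,0,0]}'; python3 goal.py .5368 -.1791 .135 -.22
```

```text
t: 12.53
tool_pos: [0.5357, -0.1819, 0.1968]
orientation: [-2.451, -1.96, 0.005]
force: [1.4, -0.2, -3.4]
opening: 0.0196
gripper_force: 50.0
t: 12.78
tool_pos: [0.5371, -0.1782, 0.1978]
orientation: [-2.449, -1.961, 0.002]
force: [-0.3, 0.4, -3.3]
opening: 0.0194
gripper_force: 50.0
t 12.78 pos [ 0.5371 -0.1782  0.1978] yawy -0.22 tilt -1.0 F [-0.3  0.4 -3.3] op 0.0194 gf 49.99761343002319 q [-0.41  0.06  1.63  0.    1.45 -0.19]
travel [-0.001   0.0002  0.0628] spin -0.0
```

```bash
python3 -m inch '{"travel":[[-0.001,0,0.02],[-0.001,0,0.045],[-0.001,0,0.062],[-0.001,0,0.062],[-0.001,0,0.062],[-0.001,0,0.062]],"spin":[0,0,0,0,0,0]}'
python3 - <<'E'
from h import *
from fit import *
im,d=optics.read_camera("side"); np.savez("side7.npz",im=im,d=d)
P,H=load("side","7"); l=loc(P,[.537,-.18],-.22); z=P[:,2]
b=(abs(l[:,0])<.055)&(abs(l[:,1])<.09)
m=b&(z>.096)&(z<.112)&(H[:,2]>20); print(m.sum(),fit(P[m],-.22),np.median(z[m]))
P0,_=load("side"); l0=loc(P0,[.537,-.18],-.22); m=(abs(l0[:,0])<.055)&(abs(l0[:,1])<.085)&(P0[:,2]>.038)&(P0[:,2]<.052); print(m.sum(),fit(P0[m],-.22))
u,v=proj("side",[.54,-.2,.06])[0].astype(int); save("c7.png",cv2.resize(im[v-60:v+60,u-80:u+80],(800,600),interpolation=cv2.INTER_CUBIC)); print(u-80,v-60)
E
python3 goal.py .5368 -.1791 .135 -.22
```

```text
t: 13.28
tool_pos: [0.5385, -0.1793, 0.139]
orientation: [2.45, 1.965, 0.001]
force: [-0.7, 0.0, -3.5]
opening: 0.0194
gripper_force: 50.0
1025 (array([ 538.3, -179.9]), array([ 79.9, 140.5]), np.float64(-0.218)) 0.11069532484505816
1561 (array([ 536.1, -181.2]), array([ 79.3, 140.2]), np.float64(-0.222))
264 249
t 13.33 pos [ 0.5389 -0.1797  0.1397] yawy -0.219 tilt -1.0 F [ 0.3 -0.4 -3.6] op 0.0198 gf 49.99743461608887 q [-0.41  0.11  1.69  0.    1.34 -0.19]
travel [ 0.0001 -0.0022  0.0047] spin 0.001
```

View pics/c7.png

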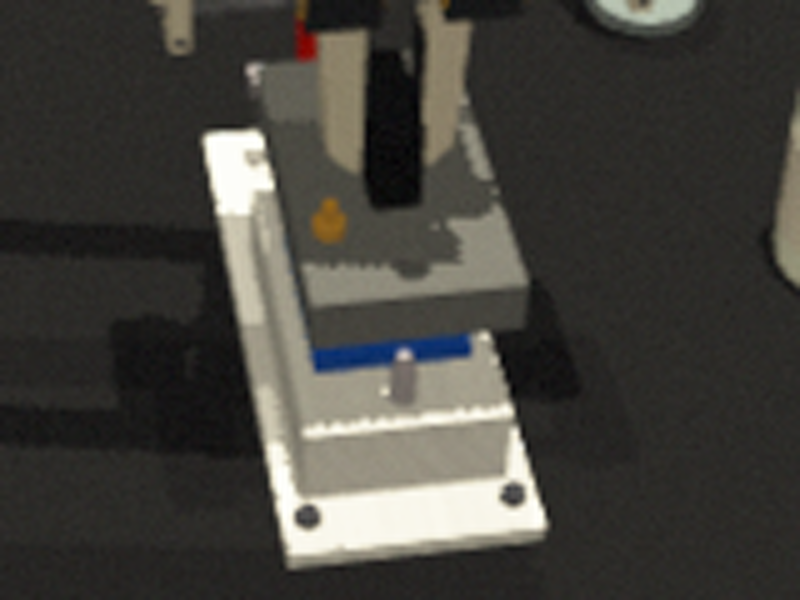

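Run:
```python
from ray import *
from fit import *
P,H=load("side","7"); l=loc(P,[.5388,-.1796],-.22); z=P[:,2]
far=(abs(l[:,0])>.022)|(abs(l[:,1])>.03)
for lo,hi in((.1,.118),(.1,.124),(.104,.12)):
    m=(abs(l[:,0])<.055)&(abs(l[:,1])<.085)&far&(z>lo)&(z<hi); print(fit(P[m],-.22),np.median(z[m]))
O=np.array([264,249]); f=lambda a:O+(np.array(a)+.5)/5-.5
for n,a,zz in(("hole",(412,269),.1115),("dowel",(404,353),.068),("pf L",(310,306),.1115),("pf R",(527,283),.1115),("bf L",(303,433),.045),("bf R",(510,411),.045)):
    w=ray("side",f(a),zz); print(n,w.round(4),(loc(w[None],np.array([.5388,-.1796]),-.22)*1000).round(1))
```

```text
(array([ 538.2, -180.3]), array([ 79.9, 139.2]), np.float64(-0.218)) 0.11160633105971654
(array([ 538.2, -180.3]), array([ 79.8, 139.1]), np.float64(-0.218)) 0.11161598905185605
(array([ 538.2, -180.3]), array([ 79.9, 139.1]), np.float64(-0.218)) 0.11175240986534055
hole [ 0.5261 -0.2317] [[ -1.  -53.7]]
dowel [ 0.5251 -0.2312] [[ -2.1 -53.3]]
pf L [ 0.4839 -0.2365] [[-41.2 -67.5]]
pf R [ 0.5623 -0.2532] [[ 39.  -66.7]]
bf L [ 0.4827 -0.2357] [[-42.5 -67. ]]
bf R [ 0.5605 -0.2529] [[ 37.2 -66.8]]
```

```bash
python3 -m inch '{"travel":[[0,-0.0016,0],[0,-0.0016,0.008],[0,-0.0016,0.016],[0,-0.0016,0.02],[0,-0.0016,0.024],[0,-0.0016,0.028],[0,-0.0016,0.028]],"spin":[0,0,0,0,0,0,0]}'; python3 goal.py .5368 -.1791 .0951 -.22
```

```text
t: 13.92
tool_pos: [0.536, -0.1798, 0.1091]
orientation: [-2.452, -1.964, 0.001]
force: [0.0, -1.8, -5.4]
opening: 0.0199
gripper_force: 50.0
t 13.92 pos [ 0.536  -0.1798  0.1091] yawy -0.22 tilt -1.0 F [ 0.  -1.8 -5.4] op 0.0199 gf 49.99835908412933 q [-0.41  0.14  1.72 -0.    1.28 -0.19]
travel [0.0008 0.0006 0.014 ] spin -0.0
```

```bash
python3 -m inch '{"travel":[[0,0,0.003],[0,0,0.006],[0,0,0.008],[0,0,0.008],[0,0,0.008]],"spin":[0,0,0,0,0]}'; python3 goal.py .5368 -.1791 .0951 -.22
```

```text
t: 14.33
tool_pos: [0.5363, -0.1797, 0.102]
orientation: [2.452, 1.964, -0.0]
force: [0.1, -1.7, -5.0]
opening: 0.0195
gripper_force: 50.0
t 14.33 pos [ 0.5363 -0.1797  0.102 ] yawy -0.22 tilt -1.0 F [ 0.1 -1.7 -5. ] op 0.0195 gf 49.99835193157196 q [-0.41  0.14  1.73 -0.    1.27 -0.19]
travel [0.0008 0.0004 0.0069] spin -0.0
```

```bash
python3 -m inch '{"travel":[[-0.0005,0,0.001],[-0.0005,0,0.002],[-0.0005,0,0.003],[-0.0005,0,0.003],[-0.0005,0,0.003],[-0.0005,0,0.003]],"spin":[0,0,0,0,0,0]}';  python3 goal.py .5368 -.1791 .0951 -.22; python3 -m inch '{"travel":[[0,0,0.001],[0,0,0.002],[0,0,0.003],[0,0,0.004],[0,0,0.004],[0,0,0.004]],"spin":[0,0,0,0,0,0]}';  python3 goal.py .5368 -.1791 .0951 -.22
```

```text
t: 14.83
tool_pos: [0.5363, -0.1801, 0.0996]
orientation: [2.452, 1.964, 0.0]
force: [-3.1, 0.4, 4.0]
opening: 0.0198
gripper_force: 50.0
t 14.83 pos [ 0.5363 -0.1801  0.0996] yawy -0.22 tilt -1.0 F [-3.1  0.4  4. ] op 0.0198 gf 49.99994337558746 q [-0.41  0.15  1.73  0.    1.27 -0.19]
travel [0.0011 0.0002 0.0045] spin 0.0
t: 15.33
tool_pos: [0.5364, -0.1801, 0.0956]
orientation: [2.452, 1.964, 0.0]
force: [-4.8, 1.9, 7.4]
opening: 0.0199
gripper_force: 50.0
t 15.33 pos [ 0.5364 -0.1801  0.0956] yawy -0.22 tilt -1.0 F [-4.8  1.9  7.4] op 0.0199 gf 50.001381039619446 q [-0.41  0.15  1.73  0.    1.26 -0.19]
travel [0.0011 0.0002 0.0005] spin 0.0
```

```bash
python3 -m inch '{"travel":[[0,0,0.0005],[0,0,0.001],[0,0,0.001],[0,0,0.001]],"spin":[0,0,0,0]}' - 60;  python3 goal.py .5368 -.1791 .0951 -.22; python3 -m inch '{"travel":[[0,0,0.0005],[0,0,0.001],[0,0,0.001],[0,0,0.001]],"spin":[0,0,0,0]}';  python3 goal.py .5368 -.1791 .0951 -.22
```

```text
t: 15.67
tool_pos: [0.5364, -0.1801, 0.0951]
orientation: [2.452, 1.964, 0.0]
force: [-6.1, 2.6, 11.7]
opening: 0.0197
gripper_force: 60.0
t 15.67 pos [ 0.5364 -0.1801  0.0951] yawy -0.22 tilt -1.0 F [-6.1  2.6 11.7] op 0.0197 gf 60.003422498703 q [-0.41  0.15  1.73  0.    1.26 -0.19]
travel [0.0011 0.0002 0.    ] spin 0.0
t: 16.0
tool_pos: [0.5364, -0.1801, 0.0951]
orientation: [2.451, 1.964, 0.0]
force: [-10.7, 4.5, 19.4]
opening: 0.0198
gripper_force: 60.0
t 16.0 pos [ 0.5364 -0.1801  0.0951] yawy -0.22 tilt -1.0 F [-10.7   4.5  19.4] op 0.0198 gf 60.00634789466858 q [-0.41  0.15  1.73 -0.    1.26 -0.19]
travel [ 0.0011  0.0002 -0.    ] spin 0.0
```

```bash
python3 - <<'E'
from h import *
from fit import *
im,d=optics.read_camera("side"); np.savez("side8.npz",im=im,d=d)
P,H=load("side","8"); l=loc(P,[.5364,-.1801],-.22); z=P[:,2]
m=(abs(l[:,0])<.055)&(abs(l[:,1])<.085)&((abs(l[:,0])>.022)|(abs(l[:,1])>.03))&(z>.055)&(z<.08); print(fit(P[m],-.22),np.median(z[m]))
u,v=proj("side",[.55,-.13,.06])[0].astype(int); save("c8.png",cv2.resize(im[v-60:v+60,u-80:u+80],(800,600),interpolation=cv2.INTER_CUBIC))
E
python3 goal.py .5368 -.1791 .0951 -.22
```

```text
(array([ 535.7, -181.7]), array([ 79.5, 138. ]), np.float64(-0.218)) 0.06776370003666653
t 16.05 pos [ 0.5364 -0.1801  0.0951] yawy -0.22 tilt -1.0 F [-10.7   4.   18.7] op 0.0203 gf 60.00663220882416 q [-0.41  0.15  1.73 -0.    1.26 -0.19]
travel [ 0.0011  0.0002 -0.    ] spin 0.0
```

View pics/c8.png

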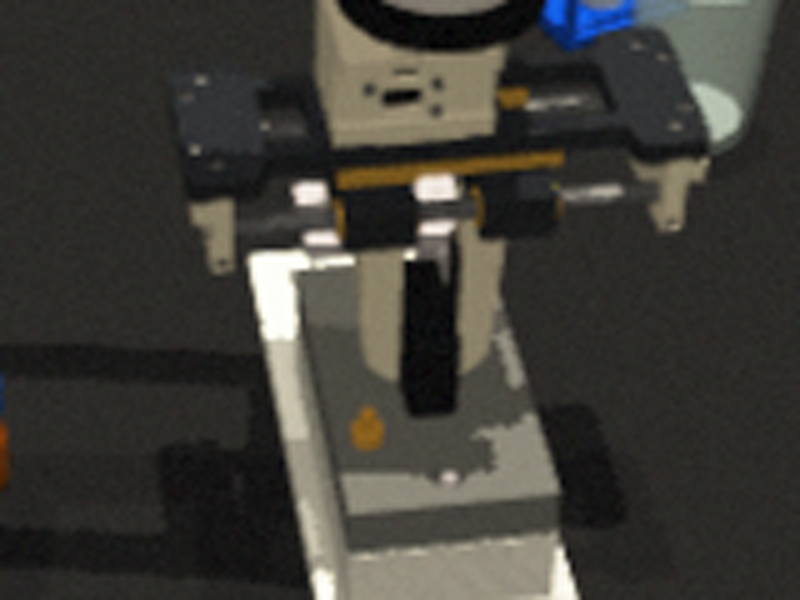

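The plate sits flush on the block, with the seam at (450,540). The dowel shows in the hole at (450,477). The plate top measures z ≈ 67.8 mm against 67 nominal. Handing in.

```bash
python3 -c "
from plant import close_job
print(close_job())"
```

```text
the job is handed in; nothing more can be done
None
```

I handed the job in at about 16 s on the robot's clock, with no verdict returned: the pin hangs released in the side notch, seen upright before the upper half went on, and the grey upper half is on both dowels, closed and still held down with about 19 N.

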